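# Rebuild the stacking desk organiser

## Robot

A 6-joint arm with a two-finger parallel gripper is mounted at the origin on a cart in front of the work surface, level with it; the furniture and walls round the work are solid. World frame = base frame: x ahead of the robot, y to its left, z up, the work surface at z = 0. Lengths are in m, angles in rad, forces in N, time in s.
With the tool pointing down it reaches from about 0.35 to 0.85 m from the base axis. Payload 8.1 kg.
Tool frame: the origin (TCP) lies on the centre line of the jaws, within the pads' length; the fingertips stand 17 mm ahead of it and the grasp point (between the pads) lies 2 mm behind it; z points along the fingers, y is the line along which they close (so a half turn about z gives the same grasp; the last joint's range is limited). The gripper opens to 93 mm and grips with 3 to 60 N. Pads are 15 mm wide; open, the fingers measure 128 mm over their backs; the gripper's body (75 mm by 188 mm) begins 65 mm behind the grasp point.
Start: joints at [1.094, 0.13, 1.488, -0, 1.523, -0.085], TCP at [0.229, 0.555, 0.236] pointing down, gripper open.
Joint ranges: [-2.96, 2.96], [-0.89, 2.26], [0.02, 2.5], [-1.34, 4.48], [0, 2.73], [-2.66, 2.66]. Speed limits (rad/s): [2.39, 2.39, 2.79, 3.14, 3.14, 3.14].

## Interface

Orientations are given as a rotation vector (axis times angle).
In Python, from plant import robot, optics, close_job, models gives the robot as it stands.
- The arm moves only by the shell command python3 -m inch 'ROWS' [OPENING] [FORCE]. ROWS is a JSON object of lists of equal length, an entry for each row: "travel": the shift along the tool's x, y, z in m, a list of three; "spin": the turn about the tool's z in rad. In form: {"travel": [[x, y, z], ...], "spin": [spin, ...]}. A call has 1 to 10 rows; each row is the pose to reach, as a shift and turn from the pose commanded when the call began, along the tool's axes at that moment; what a row does not reach only later rows make up. A row lasts 1/12 s, in which the tool goes at most 41.7 mm and 7.16 degrees, less where a joint would pass 70% of its speed; a pose out of reach is approached as far as the arm can. A call with a gripper value outside its range is refused whole. OPENING is the closure, from 0 (fully open) to 1 (shut), set as the call begins (- or left out, the last holds). The fingers move at their own pace and stop on an object; FORCE is the grip in N (left out, the last holds). Time passes only in rows, so rows that repeat a pose let the fingers close. It gives the time, the measured TCP pose, the force, the opening and the grip force at its end, in the units of the state.
- robot.read_state(): the state, without advancing time (a new reading comes with each control period).
- optics.read_camera(name): name is "scene" or "top" or "wrist"; returns (picture, depth): 400x640x3 uint8, red, green, blue; 400x640 float32, m along the optical axis (not along the pixel's ray), 0 where there is no reading.
- optics.camera_info(name): a dict with "camera_matrix" (3x3 intrinsics, pixels), "view" (4x4, takes a point from world to camera coordinates). Camera axes: x right, y down, z forward; pixel columns grow to the right and rows downward; lengths in m; the calibration is good to about 2 mm. A picture is of the moment at which its call begins: read the wrist's pose just before it. camera_info takes no time and is no camera call; for the wrist camera it gives the pose at the moment of the call.
- close_job(): hands the job in; it is judged then, once.
Trained networks look in the newest picture that a camera, given by its name, has taken for a name from the list of things; names that differ only in an ending like _2 or _b are one class to them, and where a whole thing is asked for, a point or a joint stands for the part that bears it (a point fixed in the world has none). Each returns a list of dicts, best first, with "p" (0 to 1); they miss things now and then, are a little off and sometimes report something else, mostly with a low value. They report only what shows in the picture. A call takes as long as a camera call. They do not tell look-alikes from the thing itself.
- models.look_for(camera, name): "centre" ([x, y, z] in m, in world coordinates, good to about 4 mm: the middle of the surface that is visible of it).
- models.masks_of(camera, name): "region" (400x640 bool, what is visible of it).
The state is a dict: "t": time; "q": joint angles; "dq": joint speeds; "joint_torque": joint torques, N m; "tool_pos": TCP position; "orientation": TCP orientation; "force": force on the tool from outside, world axes, zero at the start; "wrist_torque": the same for the moment, N m; "opening": finger opening in m; "gripper_force": force on a finger pad.
Only numpy, scipy, OpenCV 4.12 (cv2) and the standard library are available. Lean on these libraries where they do the work, as an engineer would, in place of code of your own. Each camera call takes 0.05 s, during which the arm holds its last target. There are 200 camera calls.

## Task

Put the desk organiser back together on its black base, one tray at a time from the bottom up: the green tray on the base, the blue tray on the green one, then the yellow tray on top, each lined up and fully seated in the one below. The pencil sharpener belongs inside the blue tray, so it must be lying in there when the yellow tray closes it in. Leave the mug, the stapler and the pad of sticky notes where they are.

Things in the scene. Friction and masses are not known exactly. Their poses are not given: they have to be found in the camera images.
- base: black base of the desk organiser, fixed to the desk: an empty open frame 84 x 62 mm and 16 mm high with a 3 mm wall (mouth 78 x 56 mm) on a 92 x 70 mm, 5 mm thick skirt. Origin: centre of its underside on the desk; x along its long side, z up. A tray seated in it has its origin 10 mm above the base's origin.
- green_tray: Green loose open tray, 84 x 62 x 34 mm, 0.12 kg. Origin: centre of underside; x along its long side, z up. Upright walls 3 mm thick from z 6 to 34 mm; below them a 6 mm high foot, 73 x 51 mm, stepped to 67 x 45, enters the mouth (78 x 56 mm) of the tray or base below. Inner floor at z 9 mm. Label on one short end; either way round will do. On another tray its origin is 28 mm above that one's.
- blue_tray: Blue loose open tray, 84 x 62 x 34 mm, 0.12 kg. Origin: centre of underside; x along its long side, z up. Upright walls 3 mm thick from z 6 to 34 mm; below them a 6 mm high foot, 73 x 51 mm, stepped to 67 x 45, enters the mouth (78 x 56 mm) of the tray or base below. Inner floor at z 9 mm. Label on one short end; either way round will do. On another tray its origin is 28 mm above that one's.
- yellow_tray: Yellow loose open tray, 84 x 62 x 34 mm, 0.12 kg. Origin: centre of underside; x along its long side, z up. Upright walls 3 mm thick from z 6 to 34 mm; below them a 6 mm high foot, 73 x 51 mm, stepped to 67 x 45, enters the mouth (78 x 56 mm) of the tray or base below. Inner floor at z 9 mm. Label on one short end; either way round will do. On another tray its origin is 28 mm above that one's.
- sharpener: small metal pencil sharpener, silver with a black top, 15 (x) x 25 (y) x 13 (z) mm, 30 g. Origin: centre of its underside; z up. Its flanks across x may be pinched from above. It may lie anywhere and any way round on the blue tray's floor.
- notes: yellow pad of sticky notes, 77 x 77 x 17 mm, loose; stays where it is. Origin: centre of its underside. Beyond it a fixed table lamp overhangs the desk: its shade begins 0.30 m above the desk and takes up x 0.45 to 0.68 m, y below -0.235 m.
- stapler: black stapler, 36 (x) x 145 (y) x 57 mm, loose; stays where it is. Origin: centre of its underside.
- mug: dark blue mug, 85 mm across, 118 mm with its handle, 96 mm high, loose; stays where it is. Origin: centre of the underside of mug and handle together; handle towards its own -y. Beside it stands the desk's own pen cup (fixed, about x 0.60 to 0.68, y 0.10 to 0.18 m), whose pens reach 175 mm above the desk: carry things past it higher than that.
Things that resemble listed ones, but are neither listed nor needed, are in the scene too. There is more than one size of the green_tray; the one meant has the size given above.

How it is judged:
On the way, in this order (a step that is already met when the one before it is completed fails the run):
1. the green tray is seated on the base (horizontal distance between green_tray and base below 0.006 m and z of green_tray in the frame of base between 0.007 and 0.013 m and angle between the x axis of green_tray and the x axis of base, either way round below 0.12 rad and angle between green_tray's own z axis and vertical below 0.06 rad), for 0.2 s.
2. the blue tray is seated on the green tray, which is seated on the base (all of step 1 and horizontal distance between blue_tray and green_tray below 0.006 m and z of blue_tray in the frame of green_tray between 0.025 and 0.031 m and angle between the x axis of blue_tray and the x axis of green_tray, either way round below 0.12 rad and angle between blue_tray's own z axis and vertical below 0.06 rad), for 0.2 s.
3. the yellow tray is seated on the blue tray with the sharpener inside the blue one (all of step 2 and horizontal distance between yellow_tray and blue_tray below 0.006 m and z of yellow_tray in the frame of blue_tray between 0.025 and 0.031 m and angle between the x axis of yellow_tray and the x axis of blue_tray, either way round below 0.12 rad and angle between yellow_tray's own z axis and vertical below 0.06 rad and x of sharpener in the frame of blue_tray between -0.04 and 0.04 m and y of sharpener in the frame of blue_tray between -0.03 and 0.03 m and z of sharpener in the frame of blue_tray between 0.004 and 0.03 m), for 0.2 s.
At the end, for the whole second after the job is handed in: Green tray seated on the base, blue tray on the green one, yellow tray on the blue one (each within 6 mm sideways and 3 mm in height of its seat, turned less than 0.12 rad from the one below, upright within 0.06 rad), the sharpener inside the blue tray, all at rest (all of step 3 and linear speed of each of green_tray, blue_tray, yellow_tray, sharpener below 0.02 m/s); the robot touches nothing.
It fails at once if the mug is shifted by more than 30 mm (distance of mug from where it was at the start of the episode above 0.03 m).
It fails at once if the stapler is shifted by more than 30 mm (distance of stapler from where it was at the start of the episode above 0.03 m).
It fails at once if the pad of sticky notes is shifted by more than 30 mm (distance of notes from where it was at the start of the episode above 0.03 m).
It also fails if it takes over 128 s, if anything falls off the work surface, if the arm or the gripper's body presses on something with over 40 N, if the wrist force passes 120 N, or if a joint passes its speed limit or range.

## Working session

There is one attempt and no reset: what is moved stays moved. The work goes in short steps, Python scripts to look and compute and a shell command to move; the robot and the scene stay as the last step left them, time stands still between calls to the robot, and variables do not carry over. Pictures are saved under pics/ and viewed, at most 14 in all, crops included, and the job is handed in when it is done.

```bash
mkdir -p pics; ls
cat > h.py <<'E'
import numpy as np, cv2
from plant import robot, optics, close_job, models
def cam(n):
    i=optics.camera_info(n); p,d=optics.read_camera(n)
    return p,d,np.array(i["camera_matrix"]),np.array(i["view"])
def cloud(d,K,V):
    v,u=np.mgrid[:d.shape[0],:d.shape[1]]
    P=np.stack([(u-K[0,2])/K[0,0]*d,(v-K[1,2])/K[1,1]*d,d],-1)
    return (P-V[:3,3])@V[:3,:3]
def save(p,f): cv2.imwrite("pics/"+f,p[...,::-1])
E
python3 - <<'E'
from h import *
for n in("top","scene"):
    p,d,K,V=cam(n); save(p,n+"0.png"); np.savez(n+"0.npz",p=p,d=d,K=K,V=V)
    print(n,K[0,0],np.round(-V[:3,:3].T@V[:3,3],3))
    for o in("base","green_tray","blue_tray","yellow_tray","sharpener","notes","stapler","mug"):
        print(o,[(np.round(r["centre"],3).tolist(),round(r["p"],2)) for r in models.look_for(n,o)])
s=robot.read_state();print(s)
E
```

```text
pics
top 488.4354572660296 [ 3.000e-01 -1.000e-03  1.086e+00]
base [([0.543, -0.064, 0.003], 0.66)]
green_tray [([0.489, 0.269, 0.012], 0.9), ([0.547, -0.184, 0.004], 0.75)]
blue_tray [([0.429, -0.036, 0.007], 0.75)]
yellow_tray [([0.432, 0.129, 0.008], 0.76), ([0.346, 0.25, 0.05], 0.52)]
sharpener [([0.435, -0.149, 0.01], 0.42)]
notes [([0.405, -0.282, 0.017], 0.59)]
stapler [([0.346, 0.25, 0.048], 0.89)]
mug [([0.616, 0.25, 0.068], 0.78)]
scene 373.67775258516485 [0.629 0.716 0.6  ]
base [([0.53, -0.07, 0.002], 0.84)]
green_tray [([0.454, 0.253, 0.017], 0.82), ([0.546, -0.187, 0.016], 0.54)]
blue_tray [([0.428, -0.035, 0.022], 0.9)]
yellow_tray [([0.433, 0.123, 0.016], 0.64)]
sharpener [([0.435, 0.122, 0.016], 0.65)]
notes []
stapler [([0.356, 0.28, 0.04], 0.58)]
mug []
{'t': 0.9, 'q': array([ 1.09361831e+00,  1.30388364e-01,  1.48819807e+00, -4.31785707e-05,
        1.52302557e+00, -8.54313618e-02]), 'dq': array([ 0.00075379,  0.00103272,  0.00026852,  0.00014755, -0.00011749,
       -0.00132985]), 'joint_torque': array([ 1.67220867e-03, -5.59772515e+01, -4.92048740e+01,  7.68654398e-02,
        2.30964337e-02, -5.67043355e-05]), 'tool_pos': array([0.2290912 , 0.55453775, 0.23564324]), 'orientation': array([ 6.11416733e-01,  3.08148461e+00, -4.80025006e-05]), 'force': array([-0.447168  ,  0.48464734,  0.14409938]), 'wrist_torque': array([ 0.00043582,  0.01945801, -0.00619185]), 'gripper_force': 0.0, 'opening': 0.09281546987312077}
```

View pics/top0.png

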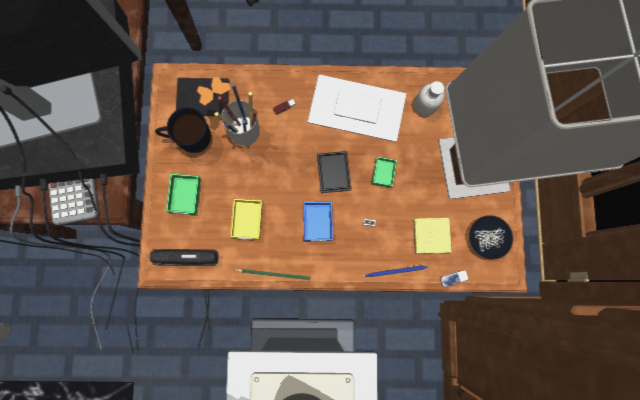

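View pics/scene0.png

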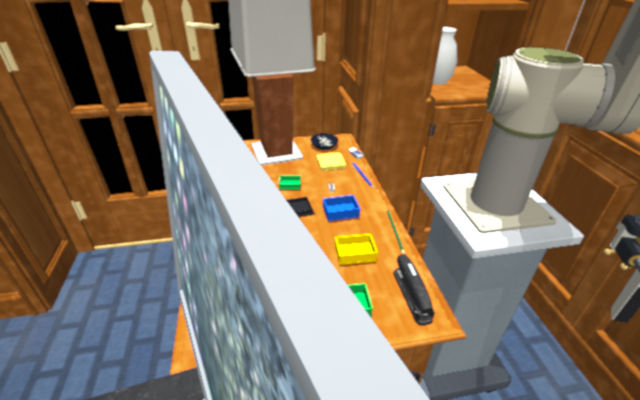

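The top view shows the base at (334,172), large green tray (184,194), a smaller green look-alike (385,172), blue tray (318,222), yellow tray (247,219) and sharpener (369,223). The lamp shade is at top right, and the pen cup and mug are at top left. The scene view confirms this; its monitor hides part of the desk.

```bash
cat >> h.py <<'E'
def fit(P,m,z0,z1):
    q=P[m&(P[...,2]>z0)&(P[...,2]<z1)][:,:2]
    if len(q)<8: return None
    (c,s,a)=cv2.minAreaRect((q*1000).astype(np.float32))
    if s[0]<s[1]: s=s[::-1]; a+=90
    return np.round(np.array(c)/1000,4),np.round(s,1),round((a+90)%180-90,1),len(q)   # centre, size mm, long-axis yaw deg
def near(P,c,r): return np.hypot(P[...,0]-c[0],P[...,1]-c[1])<r
def go(x,y,z,yaw):
    "shift in tool axes + spin (rad) to put TCP at x,y,z with jaw line (tool y) at world yaw deg"
    from scipy.spatial.transform import Rotation as R
    s=robot.read_state(); M=R.from_rotvec(s["orientation"]).as_matrix()
    t=M.T@(np.array([x,y,z])-s["tool_pos"])
    cur=np.degrees(np.arctan2(M[1,1],M[0,1])); dy=(yaw-cur+90)%180-90
    print("travel",np.round(t,4),"spin",round(-np.radians(dy),4),"jaw yaw",round(cur,1),"q6",round(s["q"][5],3),"t",round(s["t"],2),"tilt",round(np.degrees(np.arccos(-M[2,2])),2))
E
python3 - <<'E'
from h import *
f=np.load("top0.npz"); P=cloud(f["d"],f["K"],f["V"])
for n,c,z in(("base",(.543,-.064),.016),("green",(.489,.269),.034),("small",(.547,-.184),.03),("blue",(.429,-.036),.034),("yellow",(.432,.129),.034),("sharp",(.435,-.149),.013)):
    m=near(P,c,.065)
    print(n,fit(P,m,z-.006,z+.008),fit(P,m,.005,z+.01))
m=near(P,(.489,.269),.03);print(np.percentile(P[m][:,2],[5,50,95]))
m=near(P,(.5,.03),.02);print(np.percentile(P[m][:,2],[5,50,95]))
# monitor extent
h=(P[...,2]>.12)&(P[...,0]>.2)
for c in [(.616,.25),(.64,.14)]:
    q=P[near(P,c,.08)&(P[...,2]>.03)];print(q.min(0),q.max(0))
q=P[h&(P[...,1]>.3)];print("left tall",np.percentile(q,[0,1,5,50,99],axis=0) if len(q) else 0)
go(.486,.262,.2,0); go(.489,.269,.15,90)
E
```

```text
base (array([ 0.5474, -0.0671]), array([85. , 61.9]), 6.0, 185) (array([ 0.5456, -0.0735]), array([89.7, 82.5]), 8.0, 492)
green (array([0.4879, 0.266 ]), array([85.4, 63.2]), -4.0, 219) (array([0.4841, 0.2686]), array([107.2,  71.5]), -7.7, 1172)
small (array([ 0.5453, -0.1792]), array([59.8, 44.2]), -8.6, 27) (array([ 0.5466, -0.1716]), array([61.1, 60.8]), -9.9, 392)
blue (array([ 0.4303, -0.0314]), array([83.5, 61. ]), 0.7, 188) (array([ 0.4299, -0.0314]), array([84.2, 61.1]), 0.8, 1069)
yellow (array([0.4338, 0.125 ]), array([85.7, 62.5]), -2.7, 211) (array([0.4228, 0.1256]), array([107.6,  62.5]), -2.7, 1102)
sharp (array([ 0.4314, -0.1461]), array([24.9, 12.6]), 83.9, 61) (array([ 0.437 , -0.1366]), array([81.7, 20.7]), 66.1, 71)
[0.00510518 0.00846943 0.02445476]
[-0.00433457 -0.00093366  0.00237276]
[0.57845599 0.1710881  0.03014767] [0.68769121 0.3237908  0.16036602]
[0.60104684 0.09584418 0.03011926] [0.70887926 0.2199833  0.17713923]
left tall [[0.20018435 0.31753345 0.12000318]
 [0.22041448 0.32156551 0.12805657]
 [0.6223693  0.32632413 0.16162945]
 [0.66708073 0.40254047 0.32605849]
 [0.73691904 0.57241592 0.47439805]]
travel [-0.3491 -0.1723  0.0357] spin 1.1791 jaw yaw 67.6 q6 -0.085 t 0.9 tilt 0.0
travel [-0.3492 -0.1647  0.0857] spin -0.3917 jaw yaw 67.6 q6 -0.085 t 0.9 tilt 0.0
```

```bash
python3 -c "
from h import *
go(.488,.266,.2,86)"
```

```text
travel [-0.3495 -0.1678  0.0357] spin -0.3219 jaw yaw 67.6 q6 -0.085 t 0.9 tilt 0.0
```

```bash
python3 -m inch '{"travel":[[-0.04,-0.019,0],[-0.08,-0.038,0],[-0.12,-0.058,0],[-0.16,-0.077,0],[-0.2,-0.096,0],[-0.24,-0.115,0.01],[-0.28,-0.134,0.02],[-0.32,-0.154,0.03],[-0.3495,-0.1678,0.0357],[-0.3495,-0.1678,0.0357]],"spin":[-0.05,-0.1,-0.15,-0.2,-0.25,-0.3,-0.322,-0.322,-0.322,-0.322]}' 0
python3 - <<'E'
from h import *
go(.488,.266,.2,86)
p,d,K,V=cam("wrist"); save(p,"w1.png"); P=cloud(d,K,V)
print(fit(P,near(P,(.488,.266),.065),.028,.042))
E
```

```text
t: 1.73
tool_pos: [0.4903, 0.2618, 0.1987]
orientation: [-0.114, -3.139, 0.003]
force: [0.6, 0.8, -0.8]
opening: 0.0932
gripper_force: 0.0
travel [ 0.0026  0.004  -0.0013] spin -0.003 jaw yaw 85.8 q6 -1.099 t 1.73 tilt 0.11
(array([0.4857, 0.2676]), array([85.6, 62. ]), -3.7, 1027)
```

View pics/w1.png

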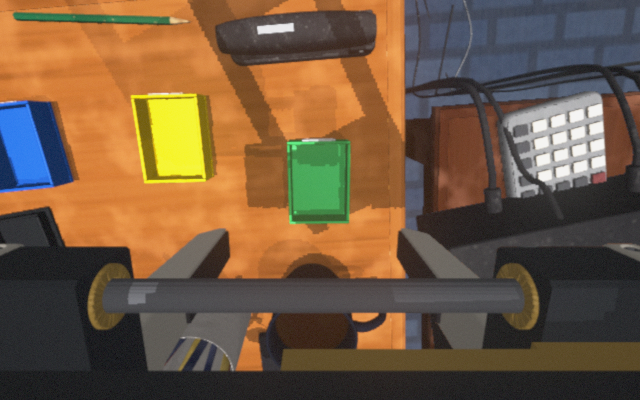

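The wrist view shows the green tray at (319,181), centred between the fingers and clear of the mug and stapler.

```bash
python3 -c "
from h import *
p,d,K,V=cam('wrist');P=cloud(d,K,V)
print(fit(P,near(P,(.488,.266),.065),.028,.042))
p,d,K,V=cam('top');P=cloud(d,K,V)
for n,c,z in(('base',(.543,-.064),.016),('blue',(.429,-.036),.034),('yellow',(.432,.129),.034)): print(n,fit(P,near(P,c,.065),z-.006,z+.008))
go(.487,.2665,.027,86.1)"
```

```text
(array([0.4854, 0.2675]), array([84.4, 62.1]), -3.8, 1039)
base (array([ 0.547 , -0.0672]), array([84.1, 62. ]), 6.2, 185)
blue (array([ 0.4304, -0.0315]), array([83.6, 61.1]), 0.7, 186)
yellow (array([0.4341, 0.1249]), array([84.6, 62.2]), -2.5, 205)
travel [0.0014 0.0016 0.1725] spin -0.0047 jaw yaw 85.8 q6 -1.094 t 1.88 tilt 0.06
```

```bash
python3 -m inch '{"travel":[[0.0014,0.0016,0.03],[0.0014,0.0016,0.07],[0.0014,0.0016,0.11],[0.0014,0.0016,0.135],[0.0014,0.0016,0.155],[0.0014,0.0016,0.165],[0.0014,0.0016,0.1725],[0.0014,0.0016,0.1725],[0.0014,0.0016,0.1725]],"spin":[-0.005,-0.005,-0.005,-0.005,-0.005,-0.005,-0.005,-0.005,-0.005]}' 0
python3 -m inch '{"travel":[[0,0,0],[0,0,0],[0,0,0],[0,0,0],[0,0,0],[0,0,0],[0,0,0],[0,0,0]],"spin":[0,0,0,0,0,0,0,0]}' 1 20
python3 -c "
from h import *
go(.547,-.067,.24,96.1)"
```

```text
t: 2.63
tool_pos: [0.4873, 0.2686, 0.0286]
orientation: [0.101, 3.139, 0.001]
force: [-0.1, -0.0, -0.5]
opening: 0.0931
gripper_force: 0.0
t: 3.3
tool_pos: [0.487, 0.2678, 0.0278]
orientation: [0.102, 3.139, 0.0]
force: [0.1, 0.1, 4.4]
opening: 0.0622
gripper_force: 20.0
travel [-0.0816 -0.3301 -0.2122] spin -0.1713 jaw yaw 86.3 q6 -1.095 t 3.3 tilt 0.03
```

```bash
python3 -m inch '{"travel":[[0,0,-0.02],[0,0,-0.06],[0,0,-0.1],[0,0,-0.14],[0,0,-0.18],[0,0,-0.212],[0,0,-0.212]],"spin":[0,0,0,0,0,0,0]}'
python3 -m inch '{"travel":[[-0.008,-0.035,0],[-0.016,-0.07,0],[-0.026,-0.105,0],[-0.034,-0.14,0],[-0.043,-0.175,0],[-0.052,-0.21,0],[-0.06,-0.245,0],[-0.069,-0.28,0],[-0.0816,-0.31,0],[-0.0816,-0.33,0]],"spin":[-0.02,-0.04,-0.06,-0.08,-0.1,-0.12,-0.14,-0.16,-0.171,-0.171]}'
python3 -m inch '{"travel":[[0,0,0],[0,0,0],[0,0,0]],"spin":[0,0,0]}'
python3 - <<'E'
from h import *
p,d,K,V=cam("wrist"); save(p,"w2.png"); P=cloud(d,K,V)
t=robot.read_state()["tool_pos"];print(t)
print(fit(P,near(P,t[:2],.07),t[2]-.012,t[2]+.02), fit(P,near(P,(.547,-.067),.065),.010,.024))
go(.547,-.067,.06,96.1)
E
```

```text
t: 3.88
tool_pos: [0.4899, 0.2691, 0.2481]
orientation: [0.101, 3.129, 0.008]
force: [1.2, -0.0, -0.0]
opening: 0.0618
gripper_force: 20.0
t: 4.72
tool_pos: [0.5472, -0.07, 0.2381]
orientation: [0.165, -3.136, 0.001]
force: [1.2, 0.6, -1.0]
opening: 0.0619
gripper_force: 20.0
t: 4.97
tool_pos: [0.5464, -0.0664, 0.2386]
orientation: [0.166, -3.136, -0.001]
force: [-0.6, 0.8, -0.9]
opening: 0.062
gripper_force: 20.0
[ 0.54651876 -0.06593959  0.23878037]
(array([ 0.5451, -0.0662]), array([92.4, 85.6]), -83.9, 8663) (array([ 0.518 , -0.0691]), array([61.8, 27.8]), -83.9, 293)
travel [-0.0005 -0.0012  0.1788] spin 0.0004 jaw yaw 96.1 q6 -1.891 t 5.02 tilt 0.06
```

View pics/w2.png

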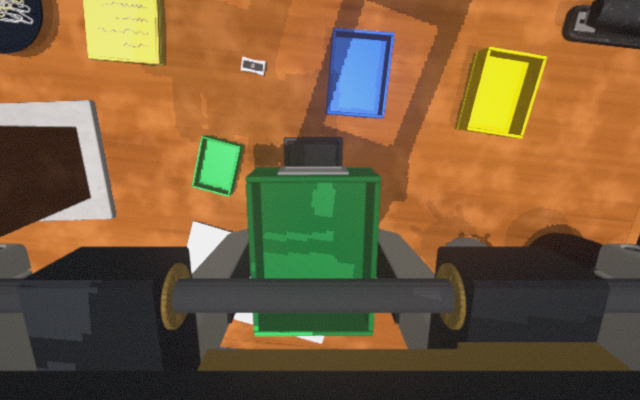

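The wrist view shows the green tray held level, with its label end towards the robot at (313,172) and the black base below it at (313,152).

```bash
cat >> h.py <<'E'
def held(col):
    "offset of held tray from TCP (world) and its yaw"
    p,d,K,V=cam("wrist"); P=cloud(d,K,V); t=robot.read_state()["tool_pos"]
    hsv=cv2.cvtColor(p,cv2.COLOR_RGB2HSV); lo,hi=dict(g=(45,80),b=(100,125),y=(22,38))[col]
    m=(hsv[...,0]>=lo)&(hsv[...,0]<=hi)&(hsv[...,1]>110)&near(P,t,.065)
    z=np.percentile(P[m&(P[...,2]>t[2]-.015)][:,2],95); r=fit(P,m,z-.006,z+.006)
    print("rim dz",round(z-t[2],4),r,"off",np.round(r[0]-t[:2],4)); return r
E
python3 -c "
from h import *
held('g')"
```

```text
rim dz 0.0071 (array([ 0.546 , -0.0651]), array([85. , 62.6]), 6.2, 3577) off [-0.0006  0.0007]
```

```bash
python3 -m inch '{"travel":[[0,-0.001,0.03],[0,-0.001,0.07],[0,-0.001,0.11],[0,-0.001,0.15],[0,-0.001,0.17],[0,-0.001,0.18],[0,-0.001,0.18],[0,-0.001,0.18]],"spin":[0,0,0,0,0,0,0,0]}'
python3 -c "
from h import *
go(.547,-.067,.037,96.1)"
```

```text
t: 5.73
tool_pos: [0.5475, -0.0673, 0.0604]
orientation: [-0.168, 3.136, -0.0]
force: [0.7, 0.4, -1.3]
opening: 0.062
gripper_force: 20.0
travel [0.0005 0.0004 0.0234] spin 0.0008 jaw yaw 96.1 q6 -1.893 t 5.73 tilt 0.04
```

```bash
python3 -m inch '{"travel":[[0,0,0.006],[0,0,0.012],[0,0,0.016],[0,0,0.019],[0,0,0.021],[0,0,0.0225],[0,0,0.023],[0,0,0.0235],[0,0,0.0235]],"spin":[0,0,0,0,0,0,0,0,0]}'
python3 -c "
from h import *
held('g');p,d,K,V=cam('top');P=cloud(d,K,V);go(.547,-.067,.037,96.1)"
```

```text
t: 6.48
tool_pos: [0.5469, -0.0679, 0.0378]
orientation: [0.167, -3.137, -0.0]
force: [-10.1, 2.1, 17.0]
opening: 0.0625
gripper_force: 20.0
rim dz 0.0074 (array([ 0.5462, -0.0673]), array([84.9, 62.5]), 5.6, 3773) off [-0.0007  0.0006]
travel [-0.0001  0.0009  0.0008] spin -0.0003 jaw yaw 96.1 q6 -1.893 t 6.58 tilt 0.02
```

```bash
python3 -m inch '{"travel":[[0,0,0],[0,0,0],[0,0,0],[0,0,0]],"spin":[0,0,0,0]}' 0
python3 -m inch '{"travel":[[0,0,-0.02],[0,0,-0.06],[0,0,-0.1],[0,0,-0.14],[0,0,-0.18],[0,0,-0.18]],"spin":[0,0,0,0,0,0]}'
python3 - <<'E'
from h import *
p,d,K,V=cam("wrist"); save(p,"w3.png"); P=cloud(d,K,V)
hsv=cv2.cvtColor(p,cv2.COLOR_RGB2HSV); m=(hsv[...,1]>110)&(hsv[...,0]>45)&(hsv[...,0]<80)&near(P,(.547,-.067),.065)
print(fit(P,m,.038,.052), np.percentile(P[m][:,2],[1,50,98]))
print(fit(P,near(P,(.43,-.031),.06),.028,.042))
go(.430,-.0313,.18,90.7)
E
```

```text
t: 6.92
tool_pos: [0.547, -0.068, 0.0359]
orientation: [-0.167, 3.137, -0.0]
force: [-0.2, 1.1, -0.6]
opening: 0.0839
gripper_force: 0.0
t: 7.42
tool_pos: [0.5513, -0.0688, 0.2261]
orientation: [-0.166, 3.124, -0.006]
force: [0.6, -0.5, 1.0]
opening: 0.0929
gripper_force: 0.0
(array([ 0.5463, -0.0676]), array([83.7, 61.6]), 6.2, 738) [0.01743708 0.01957167 0.04503603]
(array([ 0.4288, -0.0301]), array([85.1, 62.2]), 1.8, 1133)
travel [0.1159 0.05   0.0407] spin 0.094 jaw yaw 96.1 q6 -1.894 t 7.47 tilt 0.59
```

View pics/w3.png

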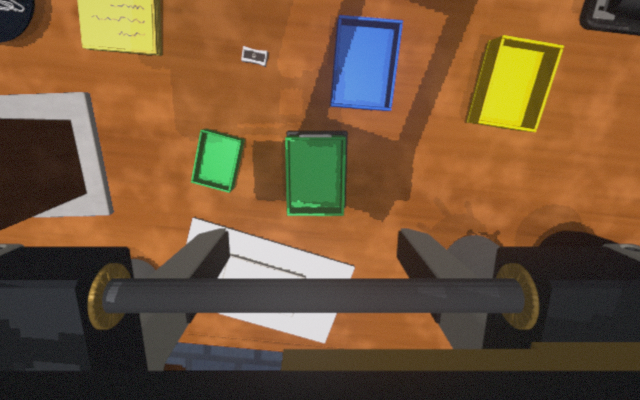

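The green tray is seated in the base at (316,174), with its rim at 44 mm. Next is the blue tray.

```bash
python3 -m inch '{"travel":[[0.035,0.015,0.0],[0.07,0.03,0.01],[0.1,0.045,0.03],[0.116,0.05,0.041],[0.116,0.05,0.041],[0.116,0.05,0.041],[0.116,0.05,0.041],[0.116,0.05,0.041]],"spin":[0.05,0.094,0.094,0.094,0.094,0.094,0.094,0.094]}'
python3 - <<'E'
from h import *
p,d,K,V=cam("wrist"); P=cloud(d,K,V)
print(fit(P,near(P,(.43,-.031),.06),.028,.042))
go(.430,-.0313,.027,91)
E
```

```text
t: 8.13
tool_pos: [0.4275, -0.0308, 0.1757]
orientation: [-0.019, 3.14, -0.0]
force: [-0.3, -0.6, 0.2]
opening: 0.0927
gripper_force: 0.0
(array([ 0.4288, -0.0302]), array([85.4, 61.9]), 2.1, 1231)
travel [-0.0023 -0.0005  0.1487] spin -0.0055 jaw yaw 90.7 q6 -1.775 t 8.18 tilt 0.07
```

```bash
python3 -m inch '{"travel":[[-0.002,-0.0003,0.03],[-0.002,-0.0003,0.07],[-0.002,-0.0003,0.1],[-0.002,-0.0003,0.125],[-0.002,-0.0003,0.14],[-0.002,-0.0003,0.1487],[-0.002,-0.0003,0.1487],[-0.002,-0.0003,0.1487]],"spin":[-0.012,-0.012,-0.012,-0.012,-0.012,-0.012,-0.012,-0.012]}' 0
python3 -m inch '{"travel":[[0,0,0],[0,0,0],[0,0,0],[0,0,0],[0,0,0],[0,0,0],[0,0,0],[0,0,0]],"spin":[0,0,0,0,0,0,0,0]}' 1 20
python3 -m inch '{"travel":[[0,0,-0.02],[0,0,-0.05],[0,0,-0.08],[0,0,-0.11],[0,0,-0.12],[0,0,-0.12],[0,0,-0.12]],"spin":[0,0,0,0,0,0,0]}'
python3 -c "
from h import *
held('b')
go(.5463,-.0674,.145,96.1)"
```

```text
t: 8.85
tool_pos: [0.4289, -0.0309, 0.0268]
orientation: [-0.038, 3.141, -0.0]
force: [0.2, 0.2, 0.1]
opening: 0.0931
gripper_force: 0.0
t: 9.52
tool_pos: [0.4286, -0.0307, 0.0267]
orientation: [-0.038, 3.141, -0.0]
force: [-1.7, 1.2, 5.8]
opening: 0.0617
gripper_force: 20.0
t: 10.1
tool_pos: [0.4282, -0.0307, 0.1455]
orientation: [-0.038, 3.141, -0.0]
force: [-0.6, -0.7, -2.2]
opening: 0.0615
gripper_force: 20.0
rim dz 0.0094 (array([ 0.4288, -0.0299]), array([84.4, 62.9]), 1.5, 3822) off [0.0015 0.0007]
travel [-0.1181 -0.0397 -0.0009] spin -0.0823 jaw yaw 91.4 q6 -1.786 t 10.15 tilt 0.13
```

```bash
python3 -m inch '{"travel":[[-0.03,-0.01,0],[-0.065,-0.022,0],[-0.1,-0.033,0],[-0.117,-0.0397,0],[-0.117,-0.0397,0],[-0.117,-0.0397,0],[-0.117,-0.0397,0],[-0.117,-0.0397,0]],"spin":[-0.03,-0.06,-0.082,-0.082,-0.082,-0.082,-0.082,-0.082]}'
python3 -c "
from h import *
held('b')
go(.5463,-.0674,.065,96.1)"
```

```text
t: 10.82
tool_pos: [0.5446, -0.0671, 0.1448]
orientation: [0.167, -3.135, -0.001]
force: [-0.0, 0.5, -1.8]
opening: 0.0616
gripper_force: 20.0
rim dz 0.0078 (array([ 0.5457, -0.066 ]), array([85.3, 63. ]), 6.4, 3849) off [0.0008 0.0011]
travel [-0.0015 -0.0004  0.0803] spin -0.0001 jaw yaw 96.1 q6 -1.893 t 10.87 tilt 0.1
```

```bash
python3 -m inch '{"travel":[[-0.0006,-0.0014,0.025],[-0.0006,-0.0014,0.045],[-0.0006,-0.0014,0.058],[-0.0006,-0.0014,0.064],[-0.0006,-0.0014,0.068],[-0.0006,-0.0014,0.072],[-0.0006,-0.0014,0.075],[-0.0006,-0.0014,0.078],[-0.0006,-0.0014,0.08],[-0.0006,-0.0014,0.08]],"spin":[0,0,0,0,0,0,0,0,0,0]}'
python3 -c "
from h import *
held('b')"
```

```text
t: 11.7
tool_pos: [0.547, -0.0689, 0.0662]
orientation: [-0.167, 3.137, -0.0]
force: [-0.9, 0.4, -1.6]
opening: 0.0618
gripper_force: 20.0
rim dz 0.0081 (array([ 0.5477, -0.0679]), array([84.5, 63. ]), 6.5, 3914) off [0.0007 0.001 ]
```

```bash
python3 -m inch '{"travel":[[0.001,0,0.001],[0.001,0,0.002],[0.001,0,0.002],[0.001,0,0.002]],"spin":[0,0,0,0]}'
python3 -m inch '{"travel":[[0,0,0],[0,0,0],[0,0,0],[0,0,0]],"spin":[0,0,0,0]}' 0
python3 -m inch '{"travel":[[0,0,-0.02],[0,0,-0.06],[0,0,-0.1],[0,0,-0.14],[0,0,-0.14],[0,0,-0.14],[0,0,-0.14]],"spin":[0,0,0,0,0,0,0]}'
python3 - <<'E'
from h import *
for n in("wrist","top"):
    p,d,K,V=cam(n); P=cloud(d,K,V)
    if n=="wrist": save(p,"w4.png")
    print(fit(P,near(P,(.547,-.067),.06),.066,.08),fit(P,near(P,(.43,-.147),.03),.007,.02),np.percentile(P[near(P,(.547,-.067),.015)][:,2],[5,50,95]))
go(.431,-.1465,.12,-6)
E
```

```text
t: 12.08
tool_pos: [0.5461, -0.0691, 0.0648]
orientation: [-0.167, 3.137, -0.0]
force: [-2.6, 0.2, 2.8]
opening: 0.0619
gripper_force: 20.0
t: 12.42
tool_pos: [0.546, -0.069, 0.0642]
orientation: [-0.167, 3.137, 0.0]
force: [-0.2, -0.2, -0.4]
opening: 0.0842
gripper_force: 0.0
t: 13.0
tool_pos: [0.5459, -0.069, 0.2039]
orientation: [-0.167, 3.137, -0.0]
force: [0.5, -0.2, -0.6]
opening: 0.0929
gripper_force: 0.0
(array([ 0.546 , -0.0689]), array([84.6, 62.1]), 6.4, 1277) (array([ 0.4305, -0.145 ]), array([25.6, 15.1]), 86.7, 378) [0.04617867 0.04731118 0.04841209]
(array([ 0.5448, -0.0706]), array([80.2, 62.5]), 6.9, 149) None [0.04491993 0.60687806 0.60881875]
travel [ 0.1212 -0.0653  0.0824] spin -1.3599 jaw yaw 96.1 q6 -1.896 t 13.1 tilt 0.19
```

View pics/w4.png

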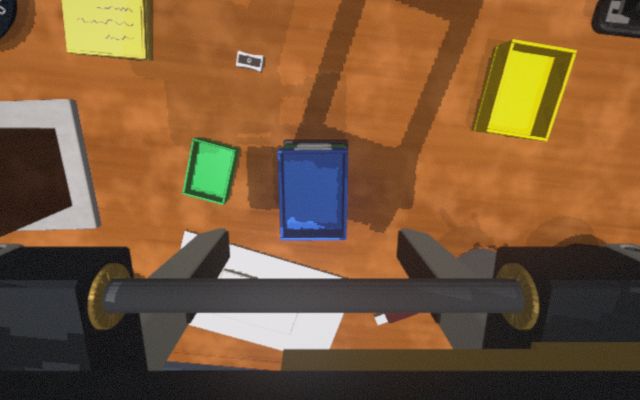

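The blue tray is seated on the green one at (313,192), with its floor at 47 mm as expected. The sharpener is at (250,61). I'll turn +1.78 rad rather than -1.36 to keep the last joint in range.

```bash
python3 -m inch '{"travel":[[0.03,-0.016,0],[0.06,-0.032,0],[0.09,-0.048,0],[0.1212,-0.0653,0],[0.1212,-0.0653,0],[0.1212,-0.0653,0],[0.1212,-0.0653,0],[0.1212,-0.0653,0],[0.1212,-0.0653,0],[0.1212,-0.0653,0]],"spin":[0.12,0.24,0.36,0.48,0.6,0.72,0.84,0.96,1.08,1.2]}' 0.57
python3 -m inch '{"travel":[[0,0,0],[0,0,0.02],[0,0,0.05],[0,0,0.08],[0,0,0.08],[0,0,0.08],[0,0,0.08],[0,0,0.08]],"spin":[0.12,0.24,0.36,0.48,0.56,0.58,0.58,0.58]}'
python3 - <<'E'
from h import *
p,d,K,V=cam("wrist"); P=cloud(d,K,V); save(p,"w5.png")
print(fit(P,near(P,(.4305,-.145),.03),.007,.02), robot.read_state()["opening"])
go(.4305,-.145,.019,-5)
E
```

```text
t: 13.93
tool_pos: [0.4313, -0.1464, 0.2021]
orientation: [-1.64, -2.675, 0.001]
force: [-0.1, -0.5, -0.5]
opening: 0.0401
gripper_force: 0.0
t: 14.6
tool_pos: [0.4325, -0.1469, 0.1245]
orientation: [2.33, 2.107, 0.0]
force: [0.9, -0.6, 0.2]
opening: 0.04
gripper_force: 0.0
(array([ 0.4296, -0.1443]), array([25.4, 14.3]), 84.4, 470) 0.039743972898133535
travel [ 0.0018 -0.0027  0.1059] spin -0.0133 jaw yaw -5.8 q6 -0.339 t 14.65 tilt 0.07
```

View pics/w5.png

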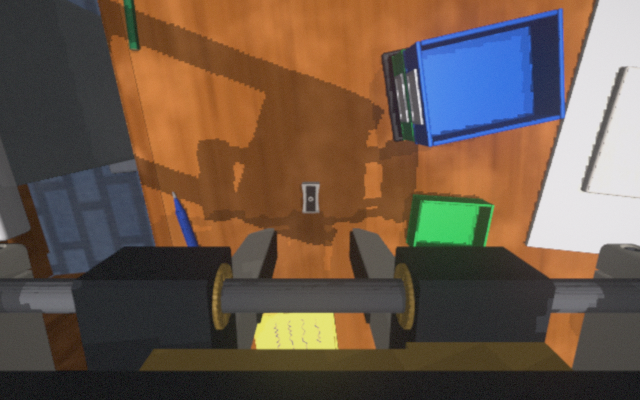

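The sharpener is at (311,199), with the fingers straddling it in line with its flanks. Going down now.

```bash
python3 -m inch '{"travel":[[0.0018,-0.0025,0.03],[0.0018,-0.0025,0.06],[0.0018,-0.0025,0.085],[0.0018,-0.0025,0.098],[0.0018,-0.0025,0.105],[0.0018,-0.0025,0.106],[0.0018,-0.0025,0.106]],"spin":[0,0,0,0,0,0,0]}'
python3 -m inch '{"travel":[[0,0,0],[0,0,0],[0,0,0],[0,0,0],[0,0,0],[0,0,0],[0,0,0]],"spin":[0,0,0,0,0,0,0]}' 1 12
python3 -m inch '{"travel":[[0,0,-0.02],[0,0,-0.05],[0,0,-0.09],[0,0,-0.13],[0,0,-0.13],[0,0,-0.13]],"spin":[0,0,0,0,0,0]}'
python3 - <<'E'
from h import *
go(.546,-.069,.15,6.4)
E
```

```text
t: 15.23
tool_pos: [0.4308, -0.1451, 0.0191]
orientation: [2.331, 2.104, 0.001]
force: [-0.3, -0.1, 0.2]
opening: 0.0398
gripper_force: 0.0
t: 15.82
tool_pos: [0.4305, -0.145, 0.0188]
orientation: [2.332, 2.104, 0.001]
force: [-1.6, 1.6, 5.6]
opening: 0.0143
gripper_force: 12.0
t: 16.32
tool_pos: [0.432, -0.1457, 0.1512]
orientation: [2.329, 2.1, 0.004]
force: [0.2, -0.1, -0.5]
opening: 0.0143
gripper_force: 12.0
travel [0.088  0.1055 0.0016] spin -0.2147 jaw yaw -5.9 q6 -0.335 t 16.32 tilt 0.35
```

```bash
python3 -m inch '{"travel":[[0.022,0.026,0],[0.044,0.052,0],[0.066,0.078,0],[0.088,0.1045,0],[0.088,0.1045,0],[0.088,0.1045,0],[0.088,0.1045,0]],"spin":[-0.1,-0.2,-0.215,-0.215,-0.215,-0.215,-0.215]}'
python3 -c "
from h import *
go(.546,-.069,.068,6.4)
p,d,K,V=cam('wrist');save(p,'w6.png')"
```

```text
t: 16.9
tool_pos: [0.5417, -0.0677, 0.1462]
orientation: [-2.091, -2.341, 0.003]
force: [0.1, 0.8, 0.0]
opening: 0.0146
gripper_force: 12.0
travel [-0.0018  0.0044  0.0781] spin 0.001 jaw yaw 6.5 q6 -0.331 t 16.9 tilt 0.21
```

View pics/w6.png

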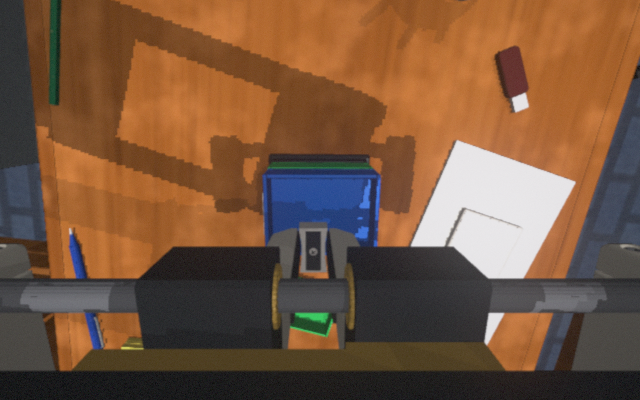

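The sharpener is held at (313,253) above the middle of the blue tray. I'll lower it and let go.

```bash
python3 -m inch '{"travel":[[-0.001,0.002,0],[-0.001,0.002,0.02],[-0.001,0.002,0.045],[-0.001,0.002,0.062],[-0.001,0.002,0.072],[-0.001,0.002,0.078],[-0.001,0.002,0.078],[-0.001,0.002,0.078]],"spin":[0,0,0,0,0,0,0,0]}'
python3 -m inch '{"travel":[[0,0,0],[0,0,0],[0,0,0],[0,0,0]],"spin":[0,0,0,0]}' 0.74
python3 -m inch '{"travel":[[0,0,-0.015],[0,0,-0.04],[0,0,-0.08],[0,0,-0.12],[0,0,-0.15],[0,0,-0.15],[0,0,-0.15]],"spin":[0,0,0,0,0,0,0]}'
python3 - <<'E'
from h import *
p,d,K,V=cam("wrist"); save(p,"w7.png"); P=cloud(d,K,V)
print(fit(P,near(P,(.546,-.069),.06),.066,.08),fit(P,near(P,(.546,-.069),.022),.055,.065),robot.read_state()["tool_pos"])
go(.434,.125,.22,87.3)
E
```

```text
t: 17.62
tool_pos: [0.5455, -0.0691, 0.071]
orientation: [2.094, 2.341, 0.001]
force: [1.2, 0.1, -0.2]
opening: 0.0147
gripper_force: 12.0
t: 17.95
tool_pos: [0.5457, -0.0689, 0.071]
orientation: [2.093, 2.341, 0.001]
force: [0.7, -0.4, 0.4]
opening: 0.0241
gripper_force: 0.0
t: 18.53
tool_pos: [0.5469, -0.0691, 0.2235]
orientation: [2.09, 2.339, 0.005]
force: [0.6, -0.3, -0.3]
opening: 0.024
gripper_force: 0.0
(array([ 0.5461, -0.0684]), array([85.4, 62.5]), 6.4, 1201) (array([ 0.5455, -0.0683]), array([24.6, 14. ]), -83.5, 325) [ 0.54560691 -0.06879234  0.22100501]
travel [ 0.2051 -0.0892  0.0007] spin -1.4116 jaw yaw 6.4 q6 -0.331 t 18.58 tilt 0.11
```

View pics/w7.png

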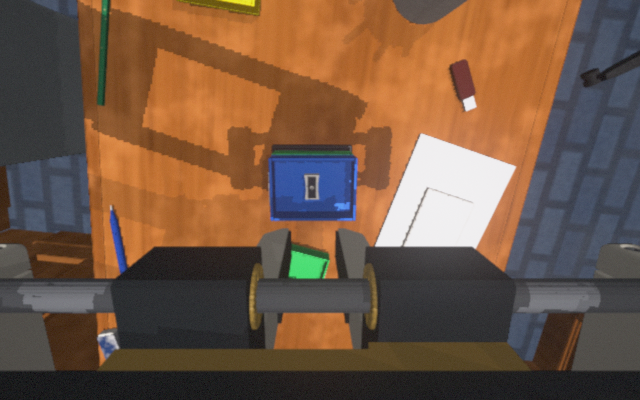

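The sharpener is lying in the middle of the blue tray at (312,187). Next is the yellow tray.

```bash
python3 -m inch '{"travel":[[0.03,-0.013,0],[0.06,-0.026,0],[0.09,-0.039,0],[0.12,-0.052,0],[0.15,-0.065,0],[0.18,-0.078,0],[0.205,-0.089,0],[0.205,-0.089,0],[0.205,-0.089,0],[0.205,-0.089,0]],"spin":[-0.12,-0.24,-0.36,-0.48,-0.6,-0.72,-0.84,-0.96,-1.08,-1.2]}' 0
python3 -m inch '{"travel":[[0,0,0],[0,0,0.02],[0,0,0.04],[0,0,0.04],[0,0,0.04],[0,0,0.04]],"spin":[-0.12,-0.212,-0.212,-0.212,-0.212,-0.212]}'
python3 - <<'E'
from h import *
p,d,K,V=cam("wrist"); P=cloud(d,K,V)
print(fit(P,near(P,(.434,.125),.065),.028,.042))
go(.433,.125,.027,87.2)
E
```

```text
t: 19.42
tool_pos: [0.4323, 0.1255, 0.218]
orientation: [-0.393, -3.114, 0.002]
force: [-0.4, -0.4, 0.8]
opening: 0.0861
gripper_force: 0.0
t: 19.92
tool_pos: [0.4334, 0.125, 0.1801]
orientation: [-0.075, -3.139, 0.0]
force: [0.6, -0.1, 0.4]
opening: 0.0931
gripper_force: 0.0
(array([0.4318, 0.1263]), array([84.3, 62. ]), -2.8, 1178)
travel [ 1.000e-03 -1.000e-04  1.538e-01] spin 0.0015 jaw yaw 87.3 q6 -1.357 t 19.97 tilt 0.01
```

```bash
python3 -m inch '{"travel":[[0.001,0.0005,0.03],[0.001,0.0005,0.07],[0.001,0.0005,0.105],[0.001,0.0005,0.13],[0.001,0.0005,0.145],[0.001,0.0005,0.1535],[0.001,0.0005,0.1535],[0.001,0.0005,0.1535]],"spin":[0,0,0,0,0,0,0,0]}'
python3 -m inch '{"travel":[[0,0,0],[0,0,0],[0,0,0],[0,0,0],[0,0,0],[0,0,0],[0,0,0],[0,0,0]],"spin":[0,0,0,0,0,0,0,0]}' 1 20
python3 -m inch '{"travel":[[0,0,-0.02],[0,0,-0.05],[0,0,-0.09],[0,0,-0.13],[0,0,-0.165],[0,0,-0.165],[0,0,-0.165]],"spin":[0,0,0,0,0,0,0]}'
python3 -c "
from h import *
held('y')
go(.546,-.069,.19,96.3)"
```

```text
t: 20.63
tool_pos: [0.4336, 0.1257, 0.0278]
orientation: [0.074, 3.14, 0.0]
force: [0.2, 0.9, -0.0]
opening: 0.0931
gripper_force: 0.0
t: 21.3
tool_pos: [0.4331, 0.1257, 0.0272]
orientation: [0.073, 3.14, 0.0]
force: [-1.5, 0.5, 5.4]
opening: 0.0618
gripper_force: 20.0
t: 21.88
tool_pos: [0.4344, 0.1258, 0.1939]
orientation: [0.073, 3.136, 0.001]
force: [0.5, 0.6, -2.8]
opening: 0.0621
gripper_force: 20.0Traceback (most recent call last):
  File "<string>", line 3, in <module>
    held('y')
    ~~~~^^^^^
  File "h.py", line 31, in held
    print("rim dz",round(z-t[2],4),r,"off",np.round(r[0]-t[:2],4)); return r
                                                    ~^^^
TypeError: 'NoneType' object is not subscriptable
```

```bash
sed -i 's/&near(P,t,.065)$/\&near(P,t,.065)\&(P[...,2]<t[2]+.02)/' h.py
python3 -c "
from h import *
held('y')
go(.546,-.069,.19,96.3)"
```

```text
rim dz 0.0091 (array([0.4324, 0.1262]), array([85.3, 62.7]), -3.0, 4101) off [0.0004 0.0008]
travel [-0.123  -0.1888 -0.    ] spin -0.1568 jaw yaw 87.3 q6 -1.355 t 21.98 tilt 0.12
```

```bash
python3 -m inch '{"travel":[[-0.018,-0.027,0],[-0.036,-0.054,0],[-0.054,-0.081,0],[-0.072,-0.108,0],[-0.09,-0.135,0],[-0.108,-0.162,0],[-0.123,-0.189,0],[-0.123,-0.189,0],[-0.123,-0.189,0],[-0.123,-0.189,0]],"spin":[-0.02,-0.04,-0.06,-0.08,-0.1,-0.12,-0.14,-0.157,-0.157,-0.157]}'
python3 -c "
from h import *
held('y')
go(.546,-.069,.1,96.3)"
```

```text
t: 22.82
tool_pos: [0.5454, -0.0686, 0.1891]
orientation: [0.171, -3.133, -0.002]
force: [0.6, 0.1, -1.0]
opening: 0.0619
gripper_force: 20.0
rim dz 0.0072 (array([ 0.5449, -0.0678]), array([85. , 63.7]), 6.4, 3997) off [-0.0007  0.0003]
travel [-0.0006 -0.001   0.0897] spin -0.0 jaw yaw 96.3 q6 -1.898 t 22.87 tilt 0.2
```

```bash
python3 -m inch '{"travel":[[-0.001,-0.001,0.025],[-0.001,-0.001,0.05],[-0.001,-0.001,0.065],[-0.001,-0.001,0.074],[-0.001,-0.001,0.079],[-0.001,-0.001,0.083],[-0.001,-0.001,0.087],[-0.001,-0.001,0.091],[-0.001,-0.001,0.094],[-0.001,-0.001,0.096]],"spin":[0,0,0,0,0,0,0,0,0,0]}'
python3 -c "
from h import *
held('y')
go(.546,-.069,.0925,96.3)"
```

```text
t: 23.7
tool_pos: [0.5482, -0.0699, 0.0959]
orientation: [-0.173, 3.136, -0.0]
force: [-0.6, 0.2, -1.5]
opening: 0.0619
gripper_force: 20.0
rim dz 0.0081 (array([ 0.5473, -0.0695]), array([85.2, 63.3]), 5.1, 4074) off [-0.0006  0.0004]
travel [0.0018 0.0011 0.003 ] spin 0.0001 jaw yaw 96.3 q6 -1.901 t 23.75 tilt 0.0
```

```bash
python3 -m inch '{"travel":[[0.001,0.0005,0.001],[0.001,0.0005,0.002],[0.001,0.0005,0.003],[0.001,0.0005,0.003],[0.001,0.0005,0.003]],"spin":[0,0,0,0,0]}'
python3 -m inch '{"travel":[[0,0,0],[0,0,0],[0,0,0],[0,0,0]],"spin":[0,0,0,0]}' 0
python3 -m inch '{"travel":[[0,0,-0.02],[0,0,-0.06],[0,0,-0.1],[0,0,-0.14],[0,0,-0.14],[0,0,-0.14],[0,0,-0.14]],"spin":[0,0,0,0,0,0,0]}'
python3 - <<'E'
from h import *
p,d,K,V=cam("wrist"); save(p,"w8.png"); P=cloud(d,K,V)
print(fit(P,near(P,(.546,-.069),.06),.094,.108),np.percentile(P[near(P,(.546,-.069),.015)][:,2],[5,50,95]))
for n,o in(("top","mug"),("top","stapler"),("top","notes")):
    if o=="mug": optics.read_camera("top")
    print(o,[(np.round(r["centre"],3).tolist(),round(r["p"],2)) for r in models.look_for(n,o)])
p,d,K,V=cam("scene"); save(cv2.resize(p[120:320,240:460],None,fx=3,fy=3),"s2.png")
E
```

```text
t: 24.17
tool_pos: [0.5471, -0.0695, 0.0932]
orientation: [-0.173, 3.136, -0.0]
force: [-1.6, 0.2, 2.5]
opening: 0.0617
gripper_force: 20.0
t: 24.5
tool_pos: [0.547, -0.0695, 0.0927]
orientation: [-0.173, 3.137, -0.0]
force: [-0.7, 0.8, -0.2]
opening: 0.0841
gripper_force: 0.0
t: 25.08
tool_pos: [0.5469, -0.0695, 0.2324]
orientation: [-0.173, 3.137, -0.0]
force: [-0.0, -0.0, -0.8]
opening: 0.0926
gripper_force: 0.0
(array([ 0.5453, -0.0695]), array([84.6, 62. ]), 6.3, 1286) [0.07424537 0.07532839 0.07649701]
mug [([0.618, 0.25, 0.071], 0.73)]
stapler [([0.348, 0.25, 0.048], 0.83)]
notes []
```

View pics/s2.png

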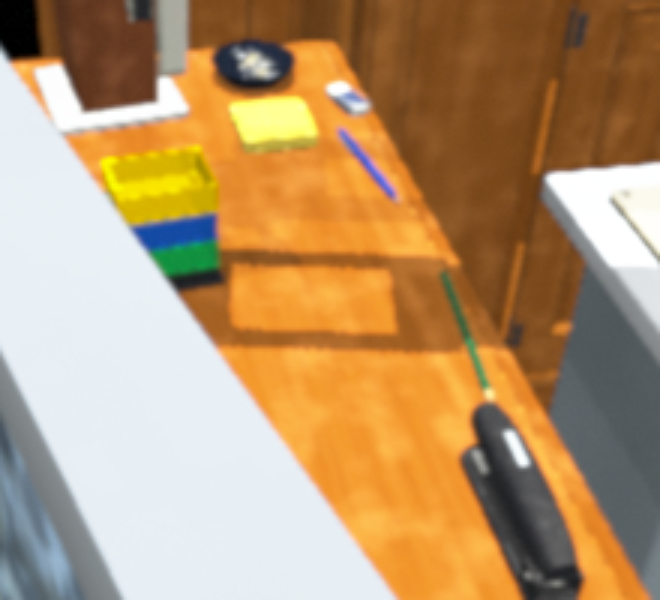

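The stack (base, green, blue, yellow) stands aligned at about (165,220) in the crop. The yellow tray's floor is at 75 mm, so all three are fully seated. The stapler and mug are unmoved, the notes were never approached, and the gripper is clear.

```bash
python3 -c "
from plant import close_job
print(close_job())"
```

```text
the job is handed in; nothing more can be done
None
```

The organiser is back together on its base (green, blue with the sharpener inside, yellow on top, all seated), the mug, stapler and notes were left alone, and the job is handed in; no verdict was returned.

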